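# Set a casting flask in the vacuum unit and hold it down on its sprung ring

### The arm

A 7-joint arm with a two-finger parallel gripper is mounted at the origin on the work surface. World frame = base frame: x ahead of the robot, y to its left, z up, the work surface at z = 0. Lengths are in m, angles in rad, forces in N, time in s.
With the tool pointing down it reaches from about 0.4 to 0.85 m from the base axis. Payload 10.4 kg.
Tool frame: the origin (TCP) lies at the very end of the fingers, on their centre line; the grasp point (between the pads) lies 19 mm behind it; y points along the fingers, x is the direction in which the jaws open and shut, and the axes are right-handed (so a half turn about y gives the same grasp; the last joint's range is limited). The gripper opens to 87 mm and grips with 3 to 60 N. Pads are 19 mm wide; open, the fingers measure 117 mm over their backs; the gripper's body (75 mm by 190 mm) begins 51 mm behind the grasp point.
Start: joints at [-1.338, 0.332, -0.065, 1.46, 0.022, 1.35, -0.088], TCP at [0.158, 0.605, 0.223] pointing down, gripper open.
Joint ranges: [-2.6, 2.6], [-0.5, 2.12], [-1.47, 1.34], [0.16, 2.42], [-1.27, 4.41], [0.06, 2.06], [-2.6, 2.6]. Speed limits (rad/s): [2.22, 2.22, 2.79, 2.79, 3.14, 3.14, 3.14].

### API

Orientations are given as a unit quaternion [x, y, z, w].
In Python, from bench import readout, vision, r gives the robot as it stands.
- The arm moves only by the tool arm_command, never from a script. Its argument "targets" is a list that holds one entry, the list of rows, each a list of 6 numbers: the shift along the tool's x, y, z in m, then the turn, a rotation vector about the tool's x, y, z in degrees. A call has 1 to 12 rows; each row shifts and turns the commanded pose from where the row before left it, along the tool's axes as they then stand; what a row does not reach is not made up. A row lasts 1/12 s, in which the tool goes at most 41.7 mm and 7.16 degrees, less where a joint would pass 70% of its speed; a pose out of reach is approached as far as the arm can. A call is refused whole if a number of a shift passes 0.0417 or a number of a turn 7.16, either way. A call with a gripper value outside its range is refused whole. "hand" is the opening, from 0 (shut) to 1 (fully open), set as the call begins (left out, the last holds). The fingers move at their own pace and stop on an object; "grip_force" is the grip in N (left out, the last holds). Time passes only in rows, so rows that do not move let the fingers close. It gives the time, the measured TCP pose, the force and the opening at its end, in the units of the state.
- readout.read_state(): the state, without advancing time (a new reading comes with each control period).
- vision.camera(name): name is "scene" or "top"; returns a dict with "pixels" (400x640x3 uint8, blue, green, red), "fovy" (degrees; the focal length in pixels is half the picture's height over the tangent of half this angle, whatever the lens; pixels are square), "cx", "cy" (the principal point, pixels), "R" (3x3) and "t" (3): a world point X has camera coordinates R X + t. Camera axes: x right, y down, z forward; pixel columns grow to the right and rows downward; lengths in m; the calibration is good to about 2 mm. A picture is of the moment at which its call begins. There is no depth.
- r.close_job(): hands the job in, once; it reports no verdict.
The state is a dict: "time": time; "joint_positions": joint angles; "joint_vel": joint speeds; "joint_torque": joint torques, N m; "ee_pos": TCP position; "eef_rot": TCP orientation; "ft_force": force on the tool from outside, world axes, zero at the start; "torque": the same for the moment, N m; "width": finger opening in m.
Only numpy, scipy, OpenCV 4.12 (cv2) and the standard library are available. Lean on these libraries where they do the work, as an engineer would, in place of code of your own. Each camera call takes 0.05 s, during which the arm holds its last target.

### The job

Get the vacuum casting unit ready to draw: first fold the cover off its flask ring until it stands straight up as a spatter shield in front of the gauge, then take the middle-sized of the three steel flasks from the slab, set it upright in the sprung ring and press it down against the springs until the ring is fully home on its stop. Finish while still holding the flask pressed down (do not let go), with the shield still standing straight up and the other things on the bench left standing where they are.

Things in the scene. Friction and masses are not known exactly. Their poses are not given: they have to be found in the camera images.
- caster: The vacuum casting unit, fixed: grey housing 340 x 240 mm, steel deck 85 mm above the bench, console with a round gauge on the far side (130 to 160 mm high). Origin on the bench under the axis of the flask ring; x from the ring to the cover's hinge and the console, away from the robot; z up.
- cover (a joint): Angle of the cover, rad: 0 closed, level over the ring; 1.571 straight up; stop at 2.1. Starts at 0 to 0.5. Steel sheet, 150 mm from hinge to free edge (towards the robot), 130 mm wide, 12 mm skirts at the sides, angled bar handle on the free edge. Opens away from the robot. Stiff hinge: stays where it is left, 2 to 4 N at the handle move it.
- cover_hinge (a point): Mid-point of the cover's hinge line, 140 mm above the bench, 90 mm behind the ring's axis. Axes as caster (y along the hinge line).
- cover_handle (a point): Middle of the cover's bar handle: round bar 10 mm thick, 96 mm long, parallel to the hinge line, on two posts (72 mm clear between). Cover closed: 173 mm from the hinge line towards the robot, 28 mm above it. It turns with the cover: cover straight up, it is 28 mm beyond the hinge line and 173 mm above it (313 mm above the bench). Axes turn with the cover.
- ring (a joint): How far the flask ring is pressed down, m: 0 up, 0.012 fully home on its stop. Three coil springs carry it: about 6 N start it moving, about 16 N in all (the flask's weight included) bring it home; it springs up when let go. The flask's weight alone hardly moves it.
- ring_seat (a point): Centre of the rubber seat in the ring, on which the flask's underside stands; 117 mm above the bench with the ring up; goes down with the ring. Round it a steel collar, 56 mm inside at the seat, widening to about 66 mm at its mouth 16 mm above the seat, 78 mm across outside. Axes as caster. The raised cover stands 90 mm from this axis.
- flask_center (a point): Centre (half-way up, on the axis) of the middle-sized flask: plain steel cylinder, 50 mm across, 80 mm high, filled with white plaster, funnel-shaped mouth in its top, 0.28 to 0.56 kg. It stands mouth up on the white slab (230 x 230 x 18 mm, fixed) to the left of the unit, among the other two flasks. z points up out of the mouth.
- flask_wide_center (a point): Centre of the largest flask, 76 mm in diameter and 95 mm high, on the slab (leave alone).
- flask_slim_center (a point): Centre of the smallest flask, 38 mm in diameter and 60 mm high, on the slab (leave alone).
- crucible: Small white crucible, 60 mm across, 34 mm high (leave alone). Origin at the centre of its underside.
- flux_jar: Amber glass jar with a white lid, 56 mm across, 65 mm high (leave alone). Origin at the centre of its underside.
- wash_bottle: White plastic wash bottle with a bent spout, 60 mm across, 165 mm high (leave alone). Origin at the centre of its underside.
- bowl: Small brass bowl, 90 mm across, 36 mm high (leave alone). Origin at the centre of its underside.
- tongs: Dark steel crucible tongs lying on the bench, 235 mm long, 10 mm high (leave alone). Origin at the pivot, on the bench; x along the tongs towards the jaws.
Mind the look-alikes: they are no part of the job. What is shaped like the part that bears flask_center but red or yellow is not meant.

How it is judged:
On the way, in this order (a step that is already met when the one before it is completed fails the run):
1. the cover stands straight up (within about 10 degrees) (value of joint cover between 1.4 and 1.75 rad), for 0.3 s.
2. the middle-sized flask stands upright on the seat of the ring (horizontal distance between flask_center and ring_seat below 0.005 m and z of flask_center in the frame of ring_seat between 0.036 and 0.043 m and angle between flask_center's own z axis and vertical below 0.08 rad), for 0.1 s.
At the end, for the whole second after the job is handed in: For the last second the fingers bear on the middle flask (over 5 N) and not on ring or cover; ring pressed at least 10 of 12 mm; flask on its seat, within 5 mm of the axis and 4.5 degrees of upright; cover within 10 degrees of straight up (all of step 1 and all of step 2 and value of joint ring above 0.01 m and contact force between the fingers and flask above 5 N and contact force between each of the fingers, the arm and ring below 1 N and contact force between each of the arm, the fingers and cover below 1 N); the arm keeps its last pose, push and grip.
It fails at once if another thing on the bench (the other two flasks, crucible, jar, wash bottle, bowl, tongs) is shifted by more than 30 mm or knocked over (distance of any of flask_wide_center, flask_slim_center, crucible, flux_jar, wash_bottle, bowl, tongs from where it was at the start of the episode above 0.03 m or angle between any of flask_wide_center, flask_slim_center, crucible, flux_jar, wash_bottle, bowl, tongs's own z axis and vertical above 0.5 rad).
It fails at once if the filled flask is tipped over by more than 45 degrees (angle between flask_center's own z axis and vertical above 0.785 rad).
It also fails if it takes over 58 s, if anything falls off the work surface, if the arm or the gripper's body presses on something with over 40 N, if the wrist force passes 120 N, or if a joint passes its speed limit or range.

## Working session

There is one attempt and no reset: what is moved stays moved. The work goes in short steps, Python scripts to look and compute and a tool call to move; the robot and the scene stay as the last step left them, time stands still between calls to the robot, and variables do not carry over. Pictures are saved under pics/ and viewed, and the job is handed in when it is done.

Besides the shell and the picture viewer there is one more tool, called after "Emit:" as name(argument=value, ...), one argument or row to a line, values as JSON. arm_command: Moves the arm, as the interface text tells. Its arguments: {"type":"object","properties":{"targets":{"type":"array","items":{"type":"array","items":{"type":"array","items":{"type":"number"}}}},"hand":{"type":"number"},"grip_force":{"type":"number"}},"required":["targets"]}

```bash
mkdir -p pics; ls; cat > h.py <<'E'
import numpy as np, cv2, sys
sys.path.insert(0,'.')
from bench import readout, vision, r
def cam(n,save=None):
    c=vision.camera(n); c['R']=np.array(c['R']);c['t']=np.array(c['t'])
    if save: cv2.imwrite('pics/'+save,c['pixels'])
    return c
def f(c): return 200/np.tan(np.radians(c['fovy'])/2)
def ray(c,u,v):
    d=np.array([(u-c['cx'])/f(c),(v-c['cy'])/f(c),1.]); return -c['R'].T@c['t'], c['R'].T@d
def onz(c,u,v,z):
    o,d=ray(c,u,v); return o+d*(z-o[2])/d[2]
def proj(c,X):
    p=c['R']@np.array(X)+c['t']; return p[:2]/p[2]*f(c)+[c['cx'],c['cy']]
E
python3 - <<'E'
from h import *
import pickle
for n in('scene','top'):
    c=cam(n,n+'0.png'); print(n,c['fovy'],c['cx'],c['cy'],-c['R'].T@c['t'],c['R'].round(3).tolist(), c['pixels'].shape)
    pickle.dump(c,open(n+'0.pkl','wb'))
print(readout.read_state())
E
```

```text
pics
scene 43.71756109586991 324.55233818372614 204.12698507579574 [ 1.3811282  -0.34269321  1.07608919] [[0.341, 0.94, -0.014], [0.689, -0.26, -0.676], [-0.639, 0.221, -0.736]] (400, 640, 3)
top 50.485100522847645 317.32297759721723 204.20784682770667 [ 0.44235562 -0.04203061  1.51969099] [[-0.004, -1.0, 0.012], [-0.998, 0.003, -0.064], [0.064, -0.013, -0.998]] (400, 640, 3)
{'time': 0.1, 'joint_positions': array([-1.33763565,  0.33279272, -0.06468188,  1.4608429 ,  0.02159662,
        1.34985761, -0.08853709]), 'joint_vel': array([ 0.00239274, -0.00306651,  0.00044955, -0.00224854, -0.00030802,
        0.00218207,  0.0002093 ]), 'joint_torque': array([ 8.69714077e-04, -6.24536848e+01,  2.44713557e-02, -3.90717173e+01,
       -6.12625550e-02,  3.65271850e-02,  9.87983958e-05]), 'ee_pos': array([0.15804236, 0.60435182, 0.22185029]), 'eef_rot': array([ 0.5599666 ,  0.43181594, -0.43246609, -0.5594153 ]), 'ft_force': array([-0.68675433,  0.72141153, -0.20557496]), 'torque': array([-0.0329205 , -0.01265819,  0.07231502]), 'width': 0.08712096889149183}
```

View pics/scene0.png

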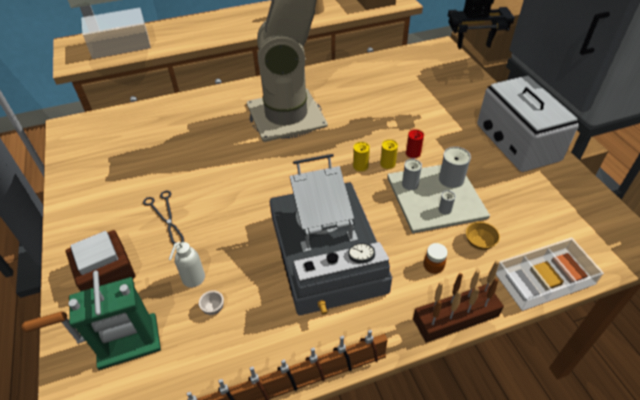

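View pics/top0.png

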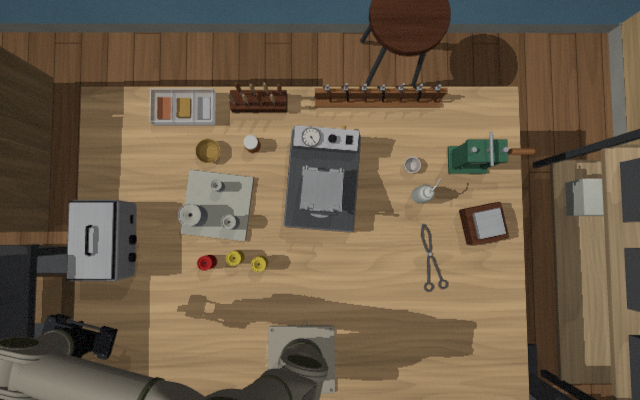

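The three grey flasks on the slab in the top view are the wide one (190,215), the one at (229,222), and the small one (217,186). Yellow and red decoys stand off the slab at (235,258), (259,264) and (206,262). The (229,222) one fits "middle". I'll check it in enlarged crops.

```bash
python3 - <<'E'
from h import *
import pickle
t=pickle.load(open('top0.pkl','rb'));s=pickle.load(open('scene0.pkl','rb'))
a=cv2.resize(t['pixels'][160:250,170:260],None,fx=6,fy=6,interpolation=cv2.INTER_CUBIC)
cv2.imwrite('pics/flt.png',a)
cv2.imwrite('pics/fls.png',cv2.resize(s['pixels'][130:240,380:500],None,fx=5,fy=5,interpolation=cv2.INTER_CUBIC))
cv2.imwrite('pics/cvt.png',cv2.resize(t['pixels'][120:240,270:380],None,fx=5,fy=5,interpolation=cv2.INTER_CUBIC))
cv2.imwrite('pics/cvs.png',cv2.resize(s['pixels'][145:315,260:400],None,fx=3.5,fy=3.5,interpolation=cv2.INTER_CUBIC))
E
```

```text
(no output)
```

View pics/flt.png

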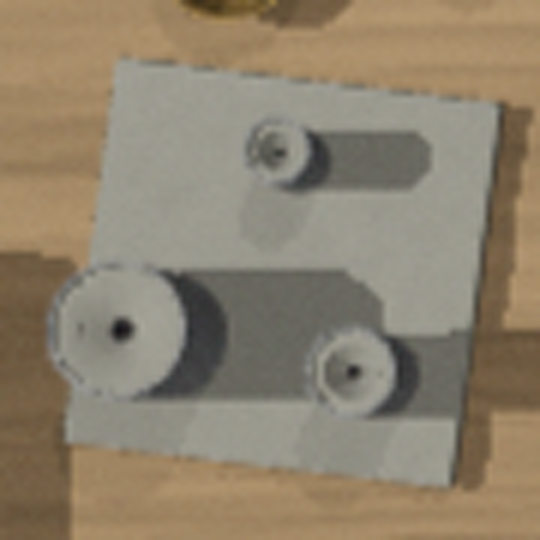

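View pics/fls.png

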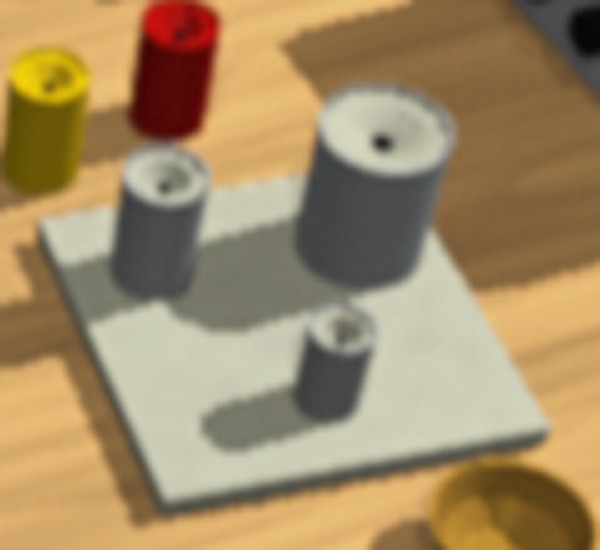

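View pics/cvt.png

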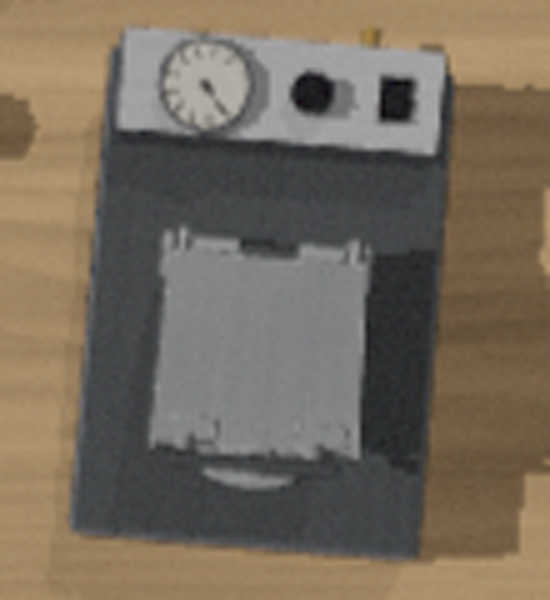

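View pics/cvs.png

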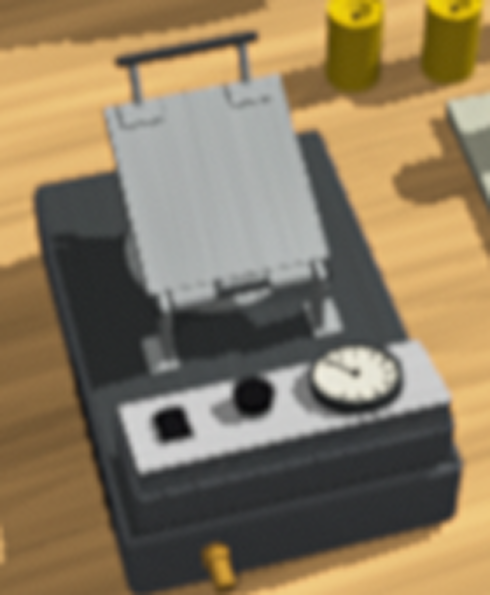

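```bash
python3 - <<'E'
from h import *
import pickle
t=pickle.load(open('top0.pkl','rb'));s=pickle.load(open('scene0.pkl','rb'))
T=lambda x,y,z:onz(t,270+(x-2)/5,120+(y-2)/5,z)
S=lambda x,y,z:onz(s,260+x/3.5,145+y/3.5,z)
print('deck front L,R',T(75,530,.085)[:2],T(418,557,.085)[:2])
print('deck L far, R far',T(106,140,.085)[:2],T(436,157,.085)[:2])
print('collar front edge',T(250,488,.133)[:2])
print('hinge L,R top',T(163,240,.14)[:2],T(370,250,.14)[:2])
print('hinge R,L scene',S(160,300,.14)[:2],S(325,262,.14)[:2])
for z in(.168,.2,.22,.24,.26): print('handle scene',z,S(118,62,z)[:2],S(255,37,z)[:2])
# flasks: top
F=lambda x,y,z:onz(t,170+(x-2.5)/6,160+(y-2.5)/6,z)
G=lambda x,y,z:onz(s,380+(x-2)/5,130+(y-2)/5,z)
print('mid',F(354,371,.098),G(166,177,.098), 'dia',F(305,371,.098)-F(400,371,.098))
print('wide',F(118,331,.113),G(386,131,.113),'dia',F(48,331,.113)-F(188,331,.113))
print('slim',F(281,153,.078),G(341,330,.078),'dia',F(246,153,.078)-F(315,153,.078))
print('wash',onz(t,422,195,.12),'bowl',onz(t,208,152,.03),'jar',onz(t,251,144,.065))
from scipy.spatial.transform import Rotation as R
print(R.from_quat(readout.read_state()['eef_rot']).as_matrix().round(3))
E
```

```text
deck front L,R [0.46292384 0.05054321] [ 0.44380885 -0.18107908]
deck L far, R far [0.7289944  0.02963564] [ 0.71689116 -0.19599446]
collar front edge [ 0.48923093 -0.06686735]
hinge L,R top [ 0.65171663 -0.0104356 ] [ 0.64481861 -0.14613499]
hinge R,L scene [ 0.63487876 -0.13441233] [ 0.64290961 -0.01405291]
handle scene 0.168 [ 0.42194061 -0.09599916] [0.43247635 0.01211791]
handle scene 0.2 [ 0.45574126 -0.10469237] [ 4.65905728e-01 -3.85217476e-04]
handle scene 0.22 [ 0.47686667 -0.11012563] [ 0.48679909 -0.00819967]
handle scene 0.24 [ 0.49799207 -0.11555888] [ 0.50769245 -0.01601413]
handle scene 0.26 [ 0.51911748 -0.12099214] [ 0.52858582 -0.02382858]
mid [0.47741629 0.23671663 0.098     ] [0.47821166 0.23909304 0.098     ] dia [0.00019604 0.0527689  0.        ]
wide [0.49955411 0.36367342 0.113     ] [0.50198721 0.36504809 0.113     ] dia [0.0002705  0.07684643 0.        ]
slim [0.60174468 0.28313704 0.078     ] [0.60425804 0.28496038 0.078     ] dia [0.0001034  0.03905318 0.        ]
wash [ 0.56219382 -0.40759412  0.12      ] bowl [0.72470518 0.32496457 0.03      ] jar [0.74579776 0.1683105  0.065     ]
[[ 0.253 -0.    -0.967]
 [ 0.967 -0.001  0.253]
 [-0.001 -1.    -0.   ]]
```

```bash
cat >> h.py <<'E'
def tri(c1,p1,c2,p2):
    o1,d1=ray(c1,*p1);o2,d2=ray(c2,*p2)
    A=np.c_[d1,-d2]; k=np.linalg.lstsq(A,o2-o1,rcond=None)[0]
    a=o1+d1*k[0];b=o2+d2*k[1]; return (a+b)/2,np.linalg.norm(a-b)
from scipy.spatial.transform import Rotation as Rot
def plan(P0,M0,P1,M1,n,nd=4):
    """constant tool-frame rows from pose0 to pose1"""
    w=Rot.from_matrix(M0.T@M1).as_rotvec()/n
    A=np.zeros((3,3));M=M0.copy()
    for k in range(n): A+=M; M=M@Rot.from_rotvec(w).as_matrix()
    s=np.linalg.solve(A,np.array(P1)-P0)
    return s.round(nd),np.degrees(w).round(2)
def pose():
    s=readout.read_state(); return np.array(s['ee_pos']),Rot.from_quat(s['eef_rot']).as_matrix(),s
def down(yaw):  # tool y down, jaws x at yaw
    c,s_=np.cos(yaw),np.sin(yaw); x=np.array([c,s_,0]);y=np.array([0,0,-1.]); return np.c_[x,y,np.cross(x,y)]
E
python3 - <<'E'
from h import *
import pickle
t=pickle.load(open('top0.pkl','rb'));s=pickle.load(open('scene0.pkl','rb'))
T=lambda x,y:(270+(x-2)/5,120+(y-2)/5)
S=lambda x,y:(260+(x-1.2)/3.5,145+(y-1.2)/3.5)
print(tri(t,T(362,459),s,S(106,112)),tri(t,T(150,446),s,S(282,78)))
print(tri(t,T(370,258),s,S(150,295)),tri(t,T(163,246),s,S(328,258)))
P,M,_=pose()
print(plan(P,M,[.498,-.064,.32],down(-.07),24))
E
```

```text
(array([ 0.50531996, -0.13272664,  0.20457064]), np.float64(0.005238583209192408)) (array([ 0.51411456, -0.0011117 ,  0.20162048]), np.float64(0.005145638233647788))
(array([ 0.63783015, -0.14401295,  0.15407992]), np.float64(0.002125684114192799)) (array([ 0.64591937, -0.01227343,  0.14830634]), np.float64(0.003510378575637765))
(array([-0.0061, -0.0041, -0.0333]), array([ 0.  ,  3.31, -0.  ]))
```

Emit:
arm_command(
  targets=[
    [[-0.006,-0.004,-0.033,0,3.3,0],[-0.006,-0.004,-0.033,0,3.3,0],[-0.006,-0.004,-0.033,0,3.3,0],[-0.006,-0.004,-0.033,0,3.3,0],[-0.006,-0.004,-0.033,0,3.3,0],[-0.006,-0.004,-0.033,0,3.3,0],[-0.006,-0.004,-0.033,0,3.3,0],[-0.006,-0.004,-0.033,0,3.3,0],[-0.006,-0.004,-0.033,0,3.3,0],[-0.006,-0.004,-0.033,0,3.3,0],[-0.006,-0.004,-0.033,0,3.3,0],[-0.006,-0.004,-0.033,0,3.3,0]],
  ],
  hand=1,
  grip_force=5,
)

```text
time: 1.1
ee_pos: [0.4469, 0.3334, 0.2703]
eef_rot: [0.673, 0.216, -0.216, -0.673]
ft_force: [0.2, -0.0, 0.3]
width: 0.0872
```

Emit:
arm_command(
  targets=[
    [[-0.006,-0.004,-0.033,0,3.3,0],[-0.006,-0.004,-0.033,0,3.3,0],[-0.006,-0.004,-0.033,0,3.3,0],[-0.006,-0.004,-0.033,0,3.3,0],[-0.006,-0.004,-0.033,0,3.3,0],[-0.006,-0.004,-0.033,0,3.3,0],[-0.006,-0.004,-0.033,0,3.3,0],[-0.006,-0.004,-0.033,0,3.3,0],[-0.006,-0.004,-0.033,0,3.3,0],[-0.006,-0.004,-0.033,0,3.3,0],[-0.006,-0.004,-0.033,0,3.3,0],[-0.006,-0.004,-0.033,0,3.3,0]],
  ],
)

```text
time: 2.1
ee_pos: [0.4958, -0.058, 0.3184]
eef_rot: [-0.707, 0.025, -0.025, 0.707]
ft_force: [-0.3, 0.0, 0.3]
width: 0.0868
```

```bash
python3 - <<'E'
from h import *
c=cam('scene')
cv2.imwrite('pics/s1.png',cv2.resize(c['pixels'][60:260,220:420],None,fx=3,fy=3,interpolation=cv2.INTER_CUBIC))
P,M,s=pose(); print(P,M.round(3),s['ft_force'],s['time'],s['joint_positions'].round(2))
print(plan(P,M,[.500,-.066,.228],down(-.07),4))
E
```

```text
[ 0.49460081 -0.06565695  0.31971947] [[ 0.997  0.001  0.083]
 [-0.083 -0.001  0.997]
 [ 0.001 -1.    -0.001]] [-0.79551134 -7.2202336   1.37467771] 2.15 [-0.55 -0.01  0.59  1.65  0.01  1.5  -0.04]
(array([0.0013, 0.0229, 0.    ]), array([ 0.02, -0.19,  0.02]))
```

View pics/s1.png

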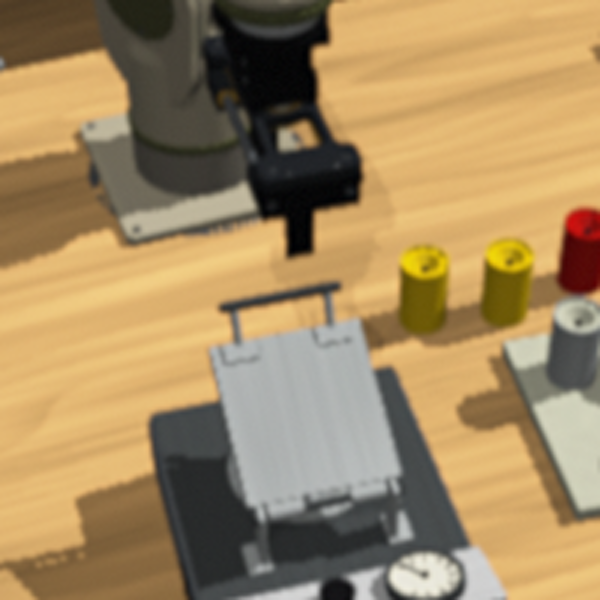

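The picture shows the gripper above and slightly robot-side of the bar handle (bar at crop (280,298)), which is clear to straddle. I'll descend and close on it.

Emit:
arm_command(
  targets=[
    [[0.002,0.023,0,0,0,0],[0.002,0.023,0,0,0,0],[0.002,0.023,0,0,0,0],[0,0.015,0,0,0,0],[0,0.007,0,0,0,0],[0,0,0,0,0,0],[0,0,0,0,0,0]],
  ],
)

```text
time: 2.73
ee_pos: [0.5023, -0.0567, 0.228]
eef_rot: [-0.707, 0.024, -0.024, 0.707]
ft_force: [0.1, -0.1, 0.6]
width: 0.0875
```

Emit:
arm_command(
  targets=[
    [[0,0,0,0,0,0],[0,0,0,0,0,0],[0,0,0,0,0,0],[0,0,0,0,0,0],[0,0,0,0,0,0],[0,0,0,0,0,0],[0,0,0,0,0,0],[0,0,0,0,0,0]],
  ],
  hand=0,
  grip_force=6,
)

```text
time: 3.4
ee_pos: [0.5022, -0.0568, 0.2275]
eef_rot: [-0.707, 0.024, -0.024, 0.707]
ft_force: [-0.7, -0.3, -0.1]
width: 0.0416
```

```bash
python3 - <<'E'
from h import *
c=cam('scene')
cv2.imwrite('pics/s2.png',cv2.resize(c['pixels'][100:260,240:400],None,fx=3.7,fy=3.7,interpolation=cv2.INTER_CUBIC))
P,M,s=pose(); print(P,M.round(3),s['ft_force'],s['time'],s['width'],s['joint_positions'].round(2))
E
```

```text
[ 0.50222974 -0.05677872  0.22752193] [[ 0.998  0.     0.067]
 [-0.067  0.     0.998]
 [-0.    -1.     0.   ]] [ 0.23557241  0.86072374 -0.0426858 ] 3.45 0.037798438024963264 [-0.55  0.05  0.59  1.79 -0.03  1.31 -0.01]
```

View pics/s2.png

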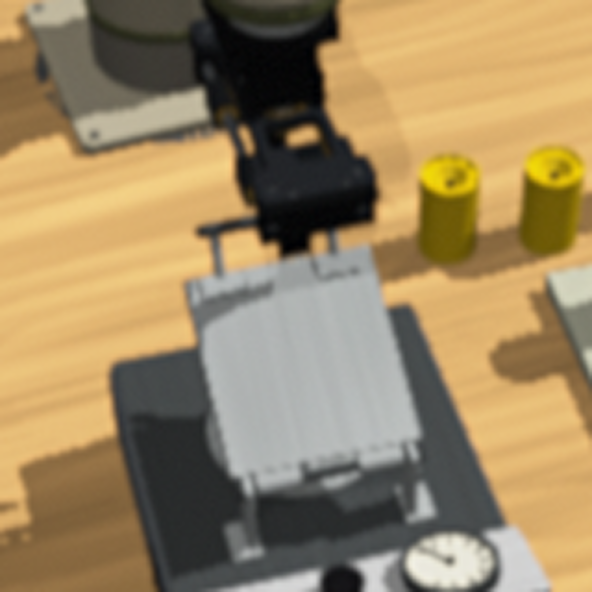

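The fingers straddle the bar between its posts, at crop (290,240), and are still closing.

Emit:
arm_command(
  targets=[
    [[0,0,0,0,0,0],[0,0,0,0,0,0],[0,0,0,0,0,0],[0,0,0,0,0,0],[0,0,0,0,0,0],[0,0,0,0,0,0],[0,0,0,0,0,0]],
  ],
)

```text
time: 4.03
ee_pos: [0.5019, -0.0568, 0.2275]
eef_rot: [-0.707, 0.024, -0.024, 0.707]
ft_force: [-3.6, 0.3, 0.2]
width: 0.01
```

```bash
python3 - <<'E'
from h import *
P,M,s=pose(); print(P,s['ft_force'],s['time'],s['width'])
a0=.43
u=np.array([np.cos(-.07),np.sin(-.07),0])
p=lambda a:np.array([-(.173*np.cos(a)-.028*np.sin(a)),.173*np.sin(a)+.028*np.cos(a)])
A=np.linspace(a0,1.571,15); q=np.array([p(a) for a in A]); d=np.diff(q,axis=0)
print(np.c_[d[:,0],-d[:,1]].round(4).tolist(), (q[-1]-q[0]))
E
```

```text
[ 0.5018957  -0.05675433  0.2274649 ] [-3.58958022  0.34760891  0.17951052] 4.0333 0.009964685411443758
[[0.0084, -0.0115], [0.0093, -0.0108], [0.0102, -0.01], [0.011, -0.0091], [0.0117, -0.0082], [0.0123, -0.0072], [0.0129, -0.0062], [0.0133, -0.0052], [0.0137, -0.0041], [0.014, -0.0029], [0.0142, -0.0018], [0.0143, -0.0006], [0.0143, 0.0005], [0.0142, 0.0017]] [0.17361393 0.0754246 ]
```

Emit:
arm_command(
  targets=[
    [[0.008,-0.011,0,0,0,0],[0.009,-0.011,0,0,0,0],[0.01,-0.01,0,0,0,0],[0.011,-0.009,0,0,0,0],[0.012,-0.008,0,0,0,0],[0.012,-0.007,0,0,0,0],[0.013,-0.006,0,0,0,0]],
  ],
)

```text
time: 4.62
ee_pos: [0.5769, -0.0626, 0.2905]
eef_rot: [0.707, -0.024, 0.024, -0.707]
ft_force: [-6.4, -1.8, 5.1]
width: 0.0094
```

```bash
python3 - <<'E'
from h import *
c=cam('scene')
cv2.imwrite('pics/s3.png',cv2.resize(c['pixels'][100:260,240:400],None,fx=3.7,fy=3.7,interpolation=cv2.INTER_CUBIC))
P,M,s=pose(); print(P,M.round(3),s['ft_force'],s['time'],s['width'],s['joint_positions'].round(2))
E
```

```text
[ 0.5790261  -0.06270745  0.29111078] [[ 0.998  0.001  0.067]
 [-0.067 -0.001  0.998]
 [ 0.001 -1.    -0.001]] [-3.23622553 -0.1869459   7.82780246] 4.6667 0.009669541780840365 [-0.49  0.23  0.62  1.5  -0.13  1.46  0.07]
```

View pics/s3.png

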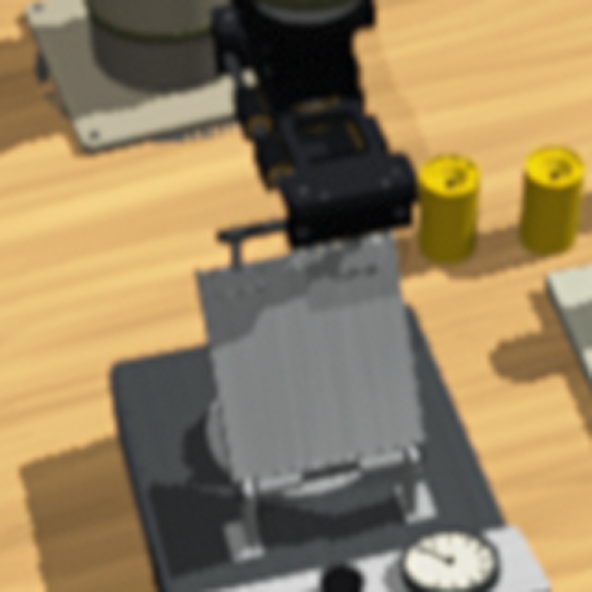

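The cover is now steeply raised and the bar is still in the fingers. I'll continue the arc.

Emit:
arm_command(
  targets=[
    [[0.013,-0.005,0,0,0,0],[0.014,-0.004,0,0,0,0],[0.014,-0.003,0,0,0,0],[0.014,-0.002,0,0,0,0],[0.014,0,0,0,0,0],[0.014,0,0,0,0,0],[0.014,0.001,0,0,0,0],[0,0,0,0,0,0],[0,0,0,0,0,0]],
  ],
)

```text
time: 5.42
ee_pos: [0.6745, -0.0694, 0.3019]
eef_rot: [0.707, -0.024, 0.024, -0.706]
ft_force: [1.3, -3.0, -1.9]
width: 0.0099
```

```bash
python3 - <<'E'
from h import *
c=cam('scene')
cv2.imwrite('pics/s4.png',cv2.resize(c['pixels'][80:260,240:400],None,fx=3.3,fy=3.3,interpolation=cv2.INTER_CUBIC))
c=cam('top')
cv2.imwrite('pics/t4.png',cv2.resize(c['pixels'][120:240,270:380],None,fx=5,fy=5,interpolation=cv2.INTER_CUBIC))
P,M,s=pose(); print(P,M.round(3),s['ft_force'],s['time'],s['width'],s['joint_positions'].round(2))
E
```

```text
[ 0.6737189  -0.06926868  0.30211639] [[ 0.998 -0.     0.068]
 [-0.068 -0.001  0.998]
 [ 0.    -1.    -0.001]] [ 1.04853598 -4.5266341  -3.40972622] 5.5167 0.00959495360786556 [-0.37  0.47  0.62  1.2  -0.27  1.55  0.14]
```

View pics/s4.png

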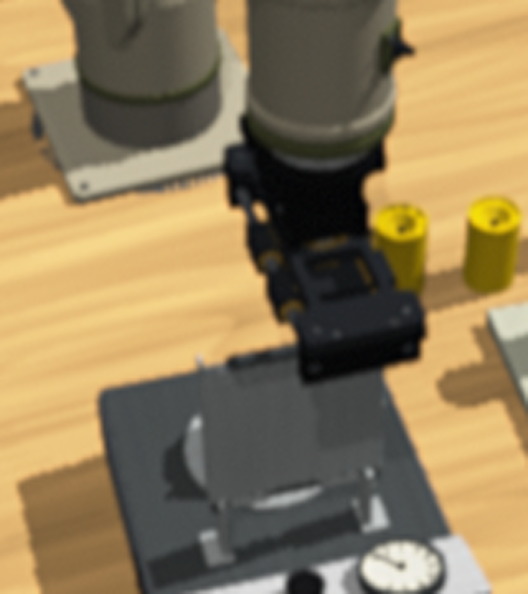

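View pics/t4.png

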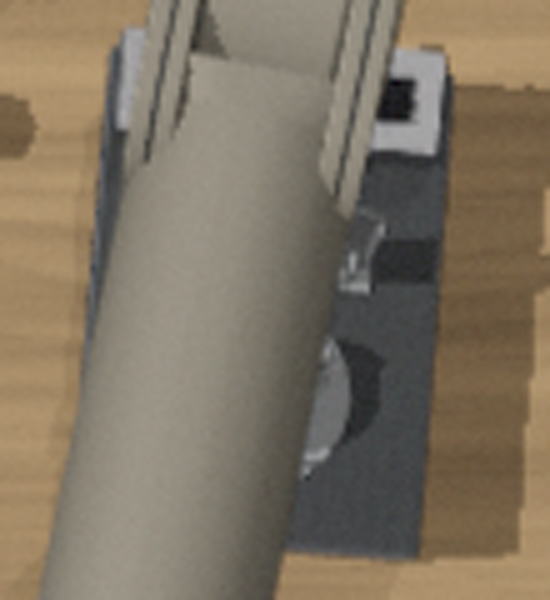

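The cover looks upright. I'll open slightly, lift off, and check.

Emit:
arm_command(
  targets=[
    [[0,0,0,0,0,0],[0,0,0,0,0,0],[0,0,0,0,0,0],[0,-0.005,0,0,0,0],[0,-0.02,0,0,0,0],[0,-0.025,0,0,0,0],[0,-0.025,0,0,0,0],[-0.02,-0.01,-0.03,0,0,0],[-0.02,0,-0.04,0,0,0],[-0.02,0,-0.04,0,0,0],[-0.02,0,-0.04,0,0,0],[-0.02,0,-0.04,0,0,0]],
  ],
  hand=0.35,
)

```text
time: 6.52
ee_pos: [0.5662, -0.2417, 0.3883]
eef_rot: [-0.706, 0.023, -0.024, 0.707]
ft_force: [0.5, -0.3, 0.0]
width: 0.0303
```

```bash
python3 - <<'E'
from h import *
import pickle
c=cam('scene');pickle.dump(c,open('scene1.pkl','wb'))
cv2.imwrite('pics/s5.png',cv2.resize(c['pixels'][130:290,250:410],None,fx=3.7,fy=3.7,interpolation=cv2.INTER_CUBIC))
c=cam('top');pickle.dump(c,open('top1.pkl','wb'))
cv2.imwrite('pics/t5.png',cv2.resize(c['pixels'][120:240,200:380],None,fx=4,fy=4,interpolation=cv2.INTER_CUBIC))
P,M,s=pose(); print(P,M.round(3),s['ft_force'],s['time'],s['width'],s['joint_positions'].round(2))
E
```

```text
[ 0.56273116 -0.24816823  0.38958295] [[ 0.997  0.002  0.078]
 [-0.078 -0.002  0.997]
 [ 0.002 -1.    -0.002]] [-0.5543045  -0.50873164  0.33485062] 6.6167 0.030606059146683105 [-0.17  0.32  0.71  1.21 -0.21  1.68  0.41]
```

View pics/s5.png

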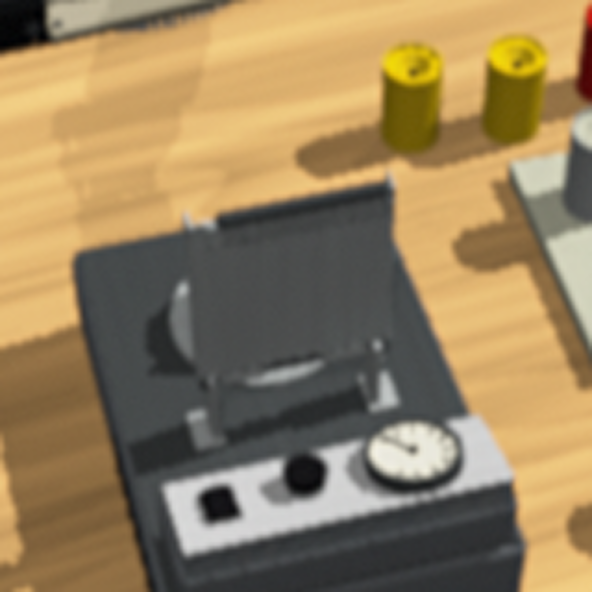

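View pics/t5.png

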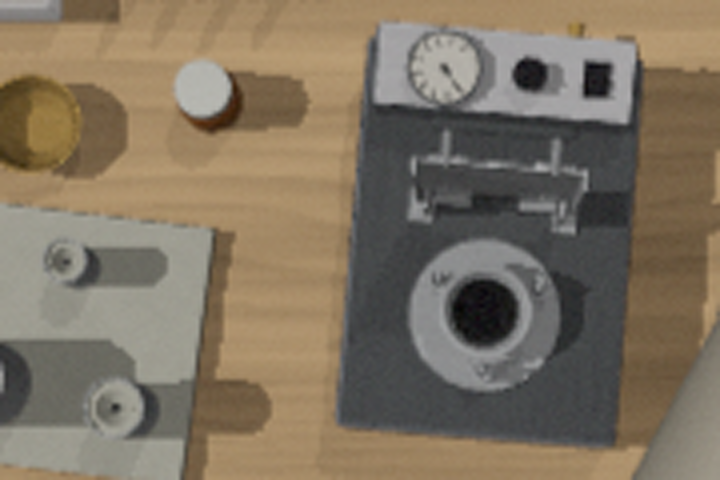

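The top view shows the ring open: collar centred near crop (484,311), cover edge-on at crop (500,190). Next I measure the ring, cover and flask precisely.

```bash
python3 - <<'E'
from h import *
import pickle
t=pickle.load(open('top1.pkl','rb'));s=pickle.load(open('scene1.pkl','rb'))
im=t['pixels']; b=im[175:222,295:345]
cv2.imwrite('pics/ring.png',cv2.resize(b,None,fx=12,fy=12,interpolation=cv2.INTER_CUBIC))
g=cv2.cvtColor(im,cv2.COLOR_BGR2GRAY)[175:222,295:345]
big=cv2.resize(g,None,fx=8,fy=8,interpolation=cv2.INTER_CUBIC)
for nm,m,z in(('dark',(big<60),.133),('bright',(big>105),.12)):
    cs,_=cv2.findContours(m.astype(np.uint8),cv2.RETR_EXTERNAL,cv2.CHAIN_APPROX_NONE)
    for c in sorted(cs,key=cv2.contourArea)[-3:]:
        if len(c)<20: continue
        (x,y),(a,bb),_=cv2.fitEllipse(c); u,v=295+(x-3.5)/8,175+(y-3.5)/8
        print(nm,cv2.contourArea(c),round(u,2),round(v,2),a/8,bb/8,onz(t,u,v,z).round(4),'dia',a/8*(1.52-z)/f(t))
S=lambda x,y:(250+(x-1.3)/3.7,130+(y-1.3)/3.7); T=lambda x,y:(200+(x-1.5)/4,120+(y-1.5)/4)
print('bar',onz(s,*S(218,222),.313),onz(s,*S(390,190),.313))
print('edge top',onz(t,*T(412,157),.29),onz(t,*T(588,172),.29))
# flask top fit
p=im[205:240,215:245]
cv2.imwrite('pics/fl2.png',cv2.resize(p,None,fx=12,fy=12,interpolation=cv2.INTER_CUBIC))
E
```

```text
dark 111.0 344.19 176.19 0.5428840517997742 4.900269985198975 [ 0.624  -0.1484  0.133 ] dia 0.0017750441687305954
dark 5997.5 341.05 197.1 7.615210056304932 22.80977439880371 [ 0.5549 -0.1376  0.133 ] dia 0.024899118254238392
dark 13443.0 320.5 197.5 16.359663009643555 16.37409782409668 [ 0.5538 -0.0701  0.133 ] dia 0.053490472470861215
bright 55.5 306.4 174.83 0.6573929190635681 1.94472336769104 [ 0.6305 -0.0239  0.12  ] dia 0.0021695950282535916
bright 847.5 340.68 176.19 3.7113234996795654 6.0976996421813965 [ 0.6257 -0.1378  0.12  ] dia 0.012248487593409707
bright 66708.0 319.57 198.62 35.132591247558594 37.93364334106445 [ 0.5512 -0.0673  0.12  ] dia 0.11594815382092391
bar [ 0.66715318 -0.13119797  0.313     ] [ 0.67800458 -0.02844371  0.313     ]
edge top [ 0.65466041 -0.01515696  0.29      ] [ 0.64334754 -0.1438404   0.29      ]
```

View pics/ring.png

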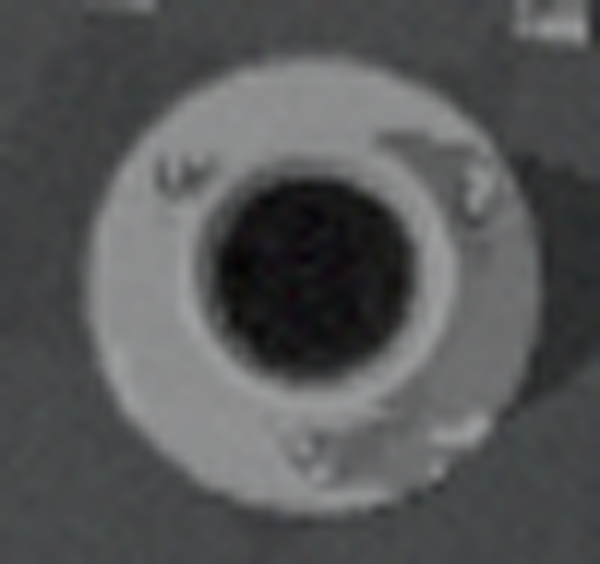

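View pics/fl2.png

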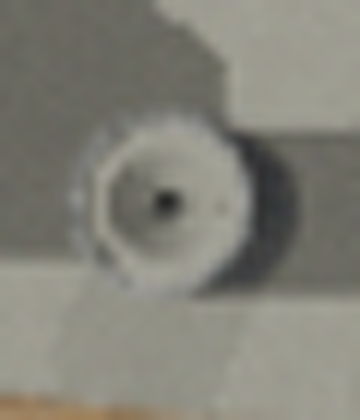

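```bash
python3 - <<'E'
from h import *
P,M,s=pose()
yaw=np.radians(86)
a,w=plan(P,M,[.43,0.,.40],down(np.radians(41)),8);print(a,w)
a2,w2=plan(np.array([.43,0.,.40]),down(np.radians(41)),[.478,.238,.22],down(yaw),8);print(a2,w2)
p=P.copy();m=M.copy()
for k in range(16):
    x,ww=(a,w) if k<8 else (a2,w2)
    p=p+m@x;m=m@Rot.from_rotvec(np.radians(ww)).as_matrix();print(p.round(3),end=' ')
E
```

```text
[-0.008  -0.0014  0.0352] [ 0.02 -5.69  0.01]
[0.0296 0.0225 0.0096] [ 0.   -5.63  0.  ]
[ 0.558 -0.212  0.391] [ 0.549 -0.177  0.392] [ 0.537 -0.143  0.394] [ 0.521 -0.111  0.395] [ 0.502 -0.08   0.396] [ 0.481 -0.051  0.398] [ 0.456 -0.024  0.399] [ 0.43 -0.    0.4 ] [0.446 0.026 0.378] [0.459 0.055 0.355] [0.469 0.084 0.333] [0.477 0.114 0.31 ] [0.482 0.145 0.288] [0.483 0.176 0.265] [0.482 0.207 0.243] [0.477 0.238 0.22 ]
```

Emit:
arm_command(
  targets=[
    [[-0.008,-0.001,0.035,0,-5.7,0],[-0.008,-0.001,0.035,0,-5.7,0],[-0.008,-0.001,0.035,0,-5.7,0],[-0.008,-0.001,0.035,0,-5.7,0],[-0.008,-0.001,0.035,0,-5.7,0],[-0.008,-0.001,0.035,0,-5.7,0],[-0.008,-0.001,0.035,0,-5.7,0],[-0.008,-0.001,0.035,0,-5.7,0]],
  ],
  hand=1,
)

```text
time: 7.28
ee_pos: [0.4306, 0.0061, 0.396]
eef_rot: [0.66, 0.254, -0.254, -0.66]
ft_force: [1.2, 0.6, -0.7]
width: 0.0757
```

Emit:
arm_command(
  targets=[
    [[0.03,0.022,0.01,0,-5.6,0],[0.03,0.022,0.01,0,-5.6,0],[0.03,0.022,0.01,0,-5.6,0],[0.03,0.022,0.01,0,-5.6,0],[0.03,0.022,0.01,0,-5.6,0],[0.03,0.022,0.01,0,-5.6,0],[0.03,0.022,0.01,0,-5.6,0],[0.03,0.022,0.01,0,-5.6,0],[0,0,0,0,0,0],[0,0,0,0,0,0]],
  ],
)

```text
time: 8.12
ee_pos: [0.4743, 0.2486, 0.2185]
eef_rot: [-0.514, -0.485, 0.486, 0.514]
ft_force: [1.6, -0.5, 0.9]
width: 0.0871
```

```bash
python3 - <<'E'
from h import *
P,M,s=pose(); print(P,M.round(3),s['ft_force'],s['time'],s['width'],s['joint_positions'].round(2))
print(plan(P,M,[.4777,.2377,.061],down(np.radians(86)),8))
c=cam('scene')
cv2.imwrite('pics/s6.png',cv2.resize(c['pixels'][60:240,350:510],None,fx=3.3,fy=3.3,interpolation=cv2.INTER_CUBIC))
E
```

```text
[0.47431999 0.24863323 0.21854513] [[ 0.057 -0.002 -0.998]
 [ 0.998 -0.001  0.057]
 [-0.001 -1.     0.002]] [ 1.63138479 -0.51797912  0.85056719] 8.1167 0.08705159034410877 [-0.78  0.13  0.23  1.71 -0.03  1.3   0.97]
(array([-0.0013,  0.0197, -0.0005]), array([-0.02,  0.09, -0.01]))
```

View pics/s6.png

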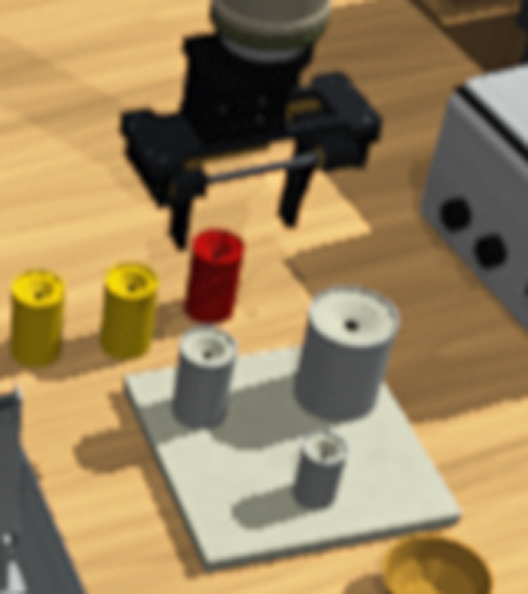

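The grey middle flask at crop (205,385) is clear of the decoys and of its neighbours. I'll centre over it and descend.

Emit:
arm_command(
  targets=[
    [[-0.011,0.01,-0.004,0,0,0],[0,0.027,0,0,0,0],[0,0.03,0,0,0,0],[0,0.03,0,0,0,0],[0,0.03,0,0,0,0],[0,0.02,0,0,0,0],[0,0.01,0,0,0,0],[0,0,0,0,0,0],[0,0,0,0,0,0]],
  ],
)

```text
time: 8.92
ee_pos: [0.48, 0.2348, 0.0635]
eef_rot: [0.515, 0.485, -0.484, -0.515]
ft_force: [1.5, -0.2, 0.8]
width: 0.0867
```

```bash
python3 - <<'E'
from h import *
P,M,s=pose(); print(P,s['ft_force'],s['time'],s['width'])
c=cam('scene')
cv2.imwrite('pics/s7.png',cv2.resize(c['pixels'][60:240,350:510],None,fx=3.3,fy=3.3,interpolation=cv2.INTER_CUBIC))
E
```

```text
[0.47996796 0.23484811 0.06350197] [ 1.50273608 -0.24671635  0.79503963] 8.9167 0.08670762564671088
```

View pics/s7.png

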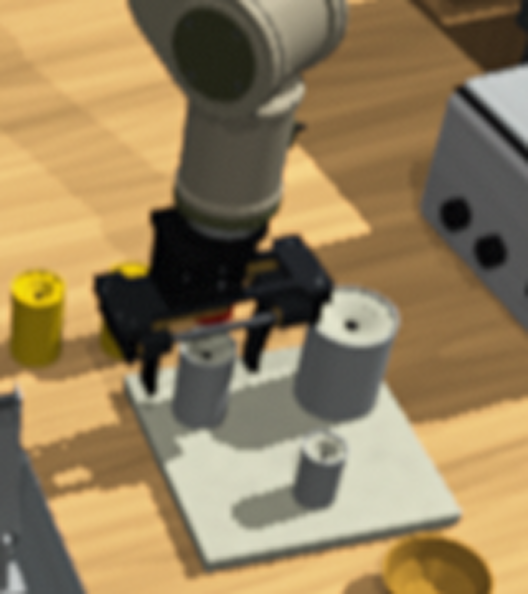

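Emit:
arm_command(
  targets=[
    [[0.003,0.001,0.002,0,0,0],[0,0,0,0,0,0],[0,0,0,0,0,0],[0,0,0,0,0,0],[0,0,0,0,0,0],[0,0,0,0,0,0],[0,0,0,0,0,0],[0,0,0,0,0,0],[0,0,0,0,0,0],[0,0,0,0,0,0]],
  ],
  hand=0,
  grip_force=40,
)

```text
time: 9.8
ee_pos: [0.4775, 0.2397, 0.0619]
eef_rot: [-0.515, -0.485, 0.484, 0.515]
ft_force: [0.6, 4.3, 3.6]
width: 0.0491
```

```bash
python3 - <<'E'
from h import *
P,M,s=pose(); print(P,M.round(3),s['ft_force'],s['time'],s['width'],s['joint_positions'].round(2))
E
```

```text
[0.4775158  0.23971618 0.06192995] [[ 0.06   0.001 -0.998]
 [ 0.998  0.001  0.06 ]
 [ 0.001 -1.    -0.001]] [0.61459227 4.25529437 3.59808588] 9.8 0.04909778354086256 [-0.75  0.29  0.22  1.89 -0.08  0.97  1.02]
```

Emit:
arm_command(
  targets=[
    [[0,-0.01,0,0,0,0],[0,-0.02,0,0,0,0],[0,-0.03,0,0,0,0],[0,-0.03,0,0,0,0],[0,-0.03,0,0,0,0],[0,-0.02,0,0,0,0],[0,-0.01,0,0,0,0],[0,0,0,0,0,0]],
  ],
)

```text
time: 10.47
ee_pos: [0.4778, 0.2384, 0.2131]
eef_rot: [0.515, 0.485, -0.484, -0.515]
ft_force: [0.4, 0.5, -5.9]
width: 0.049
```

```bash
python3 - <<'E'
from h import *
P,M,s=pose(); print(P,M.round(3),s['ft_force'],s['time'],s['width'],s['joint_positions'].round(2))
c=cam('scene')
cv2.imwrite('pics/s8.png',cv2.resize(c['pixels'][60:240,350:510],None,fx=3.3,fy=3.3,interpolation=cv2.INTER_CUBIC))
E
```

```text
[0.47777689 0.2384059  0.21313494] [[ 0.061  0.002 -0.998]
 [ 0.998  0.001  0.061]
 [ 0.001 -1.    -0.002]] [ 0.37133166  0.54342899 -5.92293055] 10.4667 0.04898878753009353 [-0.77  0.13  0.24  1.73 -0.03  1.28  0.99]
```

View pics/s8.png

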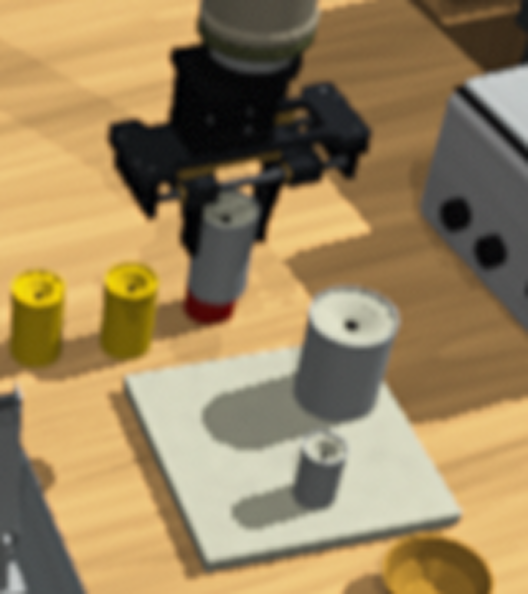

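The flask (crop (222,245)) is held and lifted, and the others are unmoved. I'll carry it over the ring.

Emit:
arm_command(
  targets=[
    [[-0.015,-0.004,-0.005,0,0,0],[-0.03,-0.004,-0.01,0,0,0],[-0.032,-0.004,-0.01,0,0,0],[-0.032,-0.004,-0.01,0,0,0],[-0.032,-0.004,-0.01,0,0,0],[-0.032,0,-0.01,0,0,0],[-0.032,0,-0.01,0,0,0],[-0.032,0,-0.01,0,0,0],[-0.03,0,-0.01,0,0,0],[-0.02,0,-0.006,0,0,0],[-0.01,0,-0.003,0,0,0],[0,0,0,0,0,0]],
  ],
)

```text
time: 11.52
ee_pos: [0.5521, -0.0665, 0.2294]
eef_rot: [-0.516, -0.482, 0.485, 0.516]
ft_force: [-1.5, 0.8, -6.2]
width: 0.0495
```

```bash
python3 - <<'E'
from h import *
import pickle
c=cam('scene');pickle.dump(c,open('scene2.pkl','wb'))
cv2.imwrite('pics/s9.png',cv2.resize(c['pixels'][90:260,250:410],None,fx=3.5,fy=3.5,interpolation=cv2.INTER_CUBIC))
P,M,s=pose(); print(P,M.round(3),s['ft_force'],s['time'],s['width'],s['joint_positions'].round(2))
print(plan(P,M,[.554,-.0685,P[2]],down(np.radians(86)),1))
E
```

```text
[ 0.55220486 -0.06416888  0.2296143 ] [[ 0.062 -0.003 -0.998]
 [ 0.998 -0.001  0.062]
 [-0.001 -1.     0.003]] [-0.24908173  0.55695162 -5.50813538] 11.5667 0.04945651164121556 [-0.4   0.18  0.5   1.66 -0.09  1.33  1.62]
(array([-0.0042, -0.    , -0.0021]), array([-0.19,  0.42, -0.05]))
```

View pics/s9.png

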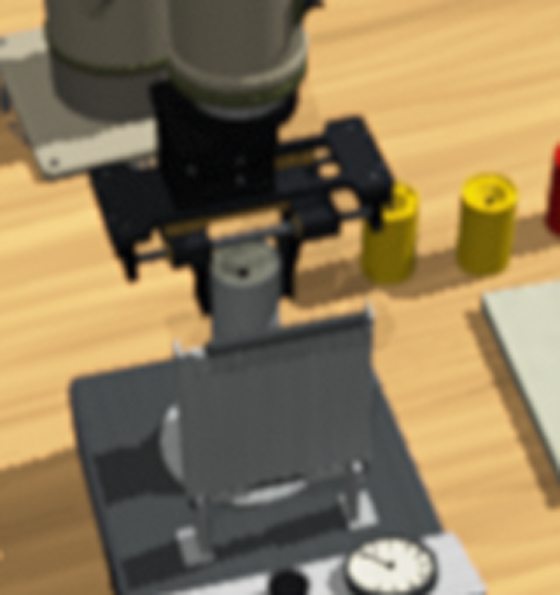

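```bash
python3 - <<'E'
from h import *
import pickle
c=pickle.load(open('scene2.pkl','rb'))
cv2.imwrite('pics/fm.png',cv2.resize(c['pixels'][150:195,300:345],None,fx=12,fy=12,interpolation=cv2.INTER_CUBIC))
print(onz(c,250+(246-1.2)/3.5,90+(265-1.2)/3.5,.2667))
E
```

```text
[ 0.55717536 -0.06730028  0.2667    ]
```

View pics/fm.png

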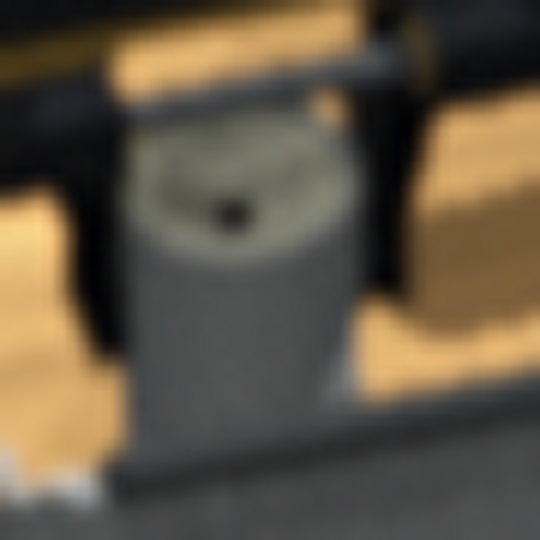

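Emit:
arm_command(
  targets=[
    [[-0.005,0,-0.001,0,0,0],[0,0.01,0,0,0,0],[0,0.01,0,0,0,0],[0,0.01,0,0,0,0],[0,0.008,0,0,0,0],[0,0.006,0,0,0,0],[0,0.006,0,0,0,0],[0,0.004,0,0,0,0],[0,0,0,0,0,0],[0,0,0,0,0,0]],
  ],
)

```text
time: 12.4
ee_pos: [0.5539, -0.0684, 0.1775]
eef_rot: [-0.515, -0.485, 0.485, 0.515]
ft_force: [-0.0, -0.1, -5.8]
width: 0.0489
```

```bash
python3 - <<'E'
from h import *
P,M,s=pose(); print(P,M.round(3),s['ft_force'],s['torque'],s['time'],s['width'])
E
```

```text
[ 0.55390043 -0.0683945   0.17753964] [[ 0.06  -0.    -0.998]
 [ 0.998  0.     0.06 ]
 [ 0.    -1.     0.   ]] [-0.02710677 -0.09031015 -5.76143499] [ 0.0416497  -0.01392991 -0.01847487] 12.4 0.04889373533824696
```

Emit:
arm_command(
  targets=[
    [[0,0.003,0,0,0,0],[0,0.003,0,0,0,0],[0,0.003,0,0,0,0],[0,0.003,0,0,0,0],[0,0,0,0,0,0],[0,0,0,0,0,0]],
  ],
)

```text
time: 12.9
ee_pos: [0.5537, -0.0683, 0.1653]
eef_rot: [-0.515, -0.485, 0.485, 0.515]
ft_force: [0.0, 0.1, -5.8]
width: 0.0492
```

```bash
python3 - <<'E'
from h import *
P,M,s=pose(); print(P,M.round(3),s['ft_force'],s['torque'],s['time'],s['width'])
c=cam('scene')
cv2.imwrite('pics/s10.png',cv2.resize(c['pixels'][90:260,250:410],None,fx=3.5,fy=3.5,interpolation=cv2.INTER_CUBIC))
c=cam('top')
cv2.imwrite('pics/t10.png',cv2.resize(c['pixels'][120:260,170:380],None,fx=3.5,fy=3.5,interpolation=cv2.INTER_CUBIC))
E
```

```text
[ 0.5537395  -0.06833392  0.16532354] [[ 0.06  -0.    -0.998]
 [ 0.998  0.     0.06 ]
 [ 0.    -1.     0.   ]] [ 0.01752681  0.05309722 -5.76352913] [ 0.02753724 -0.03301748 -0.01169605] 12.9 0.04915115296518612
```

View pics/s10.png

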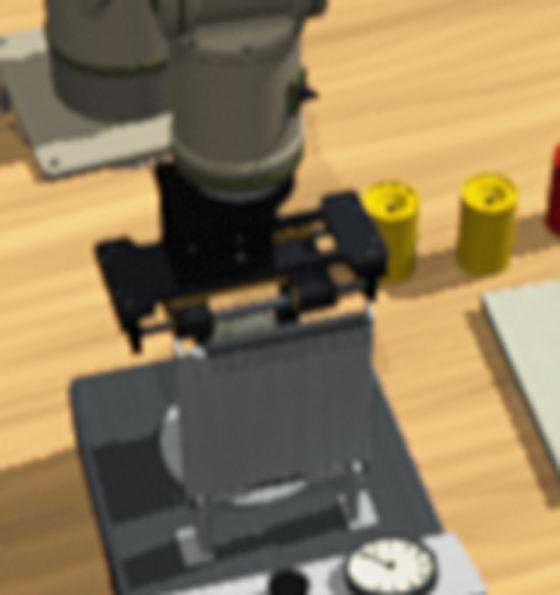

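View pics/t10.png

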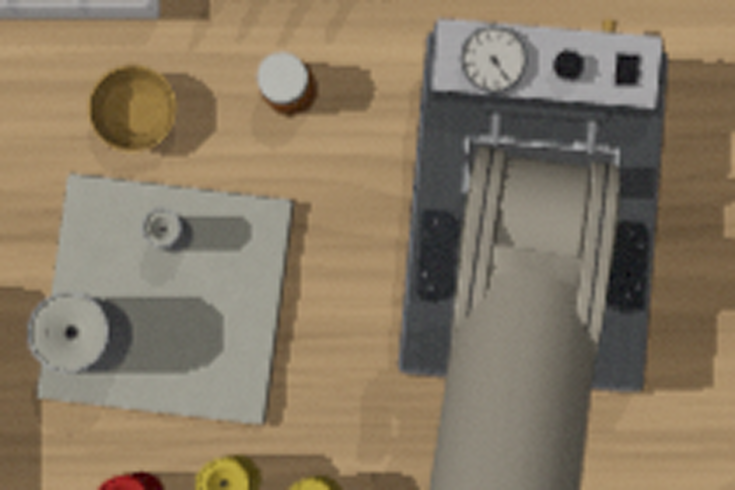

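Emit:
arm_command(
  targets=[
    [[0,0.002,0,0,0,0],[0,0.002,0,0,0,0],[0,0.001,0,0,0,0],[0,0,0,0,0,0],[0,0,0,0,0,0],[0,0,0,0,0,0]],
  ],
)

```text
time: 13.5
ee_pos: [0.5541, -0.0683, 0.1609]
eef_rot: [0.515, 0.485, -0.485, -0.515]
ft_force: [-1.5, 0.1, 0.3]
width: 0.0492
```

Emit:
arm_command(
  targets=[
    [[0,0.002,0,0,0,0],[0,0.002,0,0,0,0],[0,0.001,0,0,0,0],[0,0,0,0,0,0],[0,0,0,0,0,0],[0,0,0,0,0,0]],
  ],
)

```text
time: 14.0
ee_pos: [0.5541, -0.0683, 0.1558]
eef_rot: [0.515, 0.485, -0.485, -0.515]
ft_force: [-1.7, 0.4, 5.2]
width: 0.0495
```

Emit:
arm_command(
  targets=[
    [[0,0.002,0,0,0,0],[0,0.002,0,0,0,0],[0,0.002,0,0,0,0],[0,0,0,0,0,0],[0,0,0,0,0,0],[0,0,0,0,0,0]],
  ],
  grip_force=50,
)

```text
time: 14.5
ee_pos: [0.5542, -0.0683, 0.1502]
eef_rot: [0.515, 0.485, -0.484, -0.515]
ft_force: [-3.2, 0.7, 9.6]
width: 0.0491
```

Emit:
arm_command(
  targets=[
    [[0,0.001,0,0,0,0],[0,0.001,0,0,0,0],[0,0,0,0,0,0],[0,0,0,0,0,0],[0,0,0,0,0,0],[0,0,0,0,0,0]],
  ],
)

```text
time: 15.0
ee_pos: [0.5543, -0.0683, 0.1488]
eef_rot: [0.515, 0.485, -0.484, -0.515]
ft_force: [-5.7, 1.9, 14.9]
width: 0.0488
```

Emit:
arm_command(
  targets=[
    [[0,0,0.001,0,0,0],[0,0,0,0,0,0],[0,0,0,0,0,0],[0,0,0,0,0,0]],
  ],
)

```text
time: 15.33
ee_pos: [0.554, -0.0683, 0.1489]
eef_rot: [0.515, 0.486, -0.484, -0.514]
ft_force: [-1.9, 1.5, 12.5]
width: 0.0494
```

```bash
python3 - <<'E'
from h import *
P,M,s=pose(); print(P,M.round(4),s['ft_force'],s['torque'],s['time'],s['width'])
import pickle
c=cam('scene'); pickle.dump(c,open('scene3.pkl','wb'))
cv2.imwrite('pics/s11.png',cv2.resize(c['pixels'][130:260,270:400],None,fx=4.5,fy=4.5,interpolation=cv2.INTER_CUBIC))
c=cam('top')
cv2.imwrite('pics/t11.png',c['pixels'])
E
```

```text
[ 0.55401679 -0.06827958  0.148854  ] [[ 6.010e-02  2.900e-03 -9.982e-01]
 [ 9.982e-01  3.000e-04  6.010e-02]
 [ 4.000e-04 -1.000e+00 -2.900e-03]] [-1.89010217  1.47156173 12.53298439] [ 0.02209063  0.38895259 -0.06528116] 15.3333 0.049414456050993406
```

View pics/s11.png

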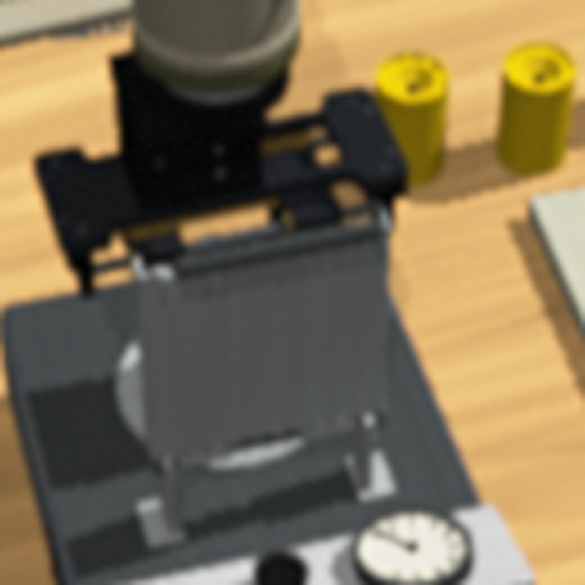

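View pics/t11.png

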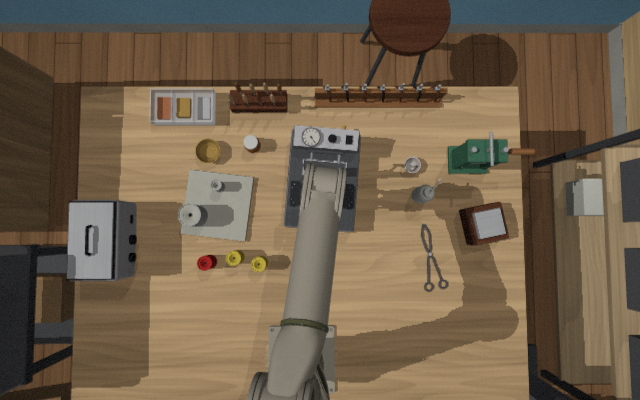

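Emit:
arm_command(
  targets=[
    [[0,0.001,0,0,0,0],[0,0,0,0,0,0],[0,0,0,0,0,0],[0,0,0,0,0,0],[0,0,0,0,0,0],[0,0,0,0,0,0]],
  ],
)

```text
time: 15.93
ee_pos: [0.5542, -0.0683, 0.1488]
eef_rot: [0.515, 0.486, -0.484, -0.514]
ft_force: [-5.0, 1.7, 20.0]
width: 0.0494
```

```bash
python3 - <<'E'
from h import *
P,M,s=pose(); print(P,M.round(4).tolist(),s['ft_force'],s['torque'],s['time'],s['width'])
E
```

```text
[ 0.55418485 -0.06829352  0.14876346] [[0.0602, 0.0034, -0.9982], [0.9982, 0.0006, 0.0602], [0.0008, -1.0, -0.0034]] [-4.9788055   1.72061058 20.04190049] [ 0.03189006  1.20701034 -0.02444996] 15.9333 0.04937713073686791
```

Force rose 7.5 N with no further travel, so the ring is on its stop. I'm handing in.

```bash
python3 - <<'E'
from h import *
print(r.close_job())
P,M,s=pose(); print(P,s['ft_force'],s['time'],s['width'])
E
```

```text
the job is handed in; nothing more can be done
None
the job is handed in; nothing more can be done
```

I raised the cover by its bar handle until it stood straight up and let go of it. I then took the middle grey flask from the slab, set it in the ring and pressed it down to the stop. I handed in at about 16 s, still gripping the flask at 50 N; no verdict was reported.

**Last checks**
- **Ring:** it touched at tool height 0.161 m and ended at 0.149 m, so it travelled about 12.4 mm. The last 1 mm of commanded push added 7.5 N with no further travel, leaving about 20 N down on top of the flask's weight.
- **Flask:** the tool was tilted about 0.2 degrees. I could not see the flask's own tilt or seating directly, because the shield and arm hid it from both cameras.
- **Sideways force:** about 5 N remained on the flask along x. I eased it to 2 N once, and the final push brought it back.
- **Cover:** the handle's measured position fits straight up to within a few millimetres. Tool and cover stayed visibly clear of each other.
- **Other things:** the last top picture showed nothing else moved or knocked over.
- **Disagreement:** the two cameras differed by about 1–2.5 mm on the flask's position, and the fingers closed nearer the scene camera's value.

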